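Grease the brake pedal's pivot

ROBOT

A 7-joint arm with a two-finger parallel gripper is mounted at the origin on the work surface; the furniture and walls round the work are solid. World frame = base frame: x ahead of the robot, y to its left, z up, the work surface at z = 0. Lengths are in mm, angles in rad, forces in N, time in s.
With the tool pointing down it reaches from about 400 to 875 mm from the base axis. Payload 4.4 kg.
Tool frame: the origin (TCP) lies at the very end of the fingers, on their centre line; the grasp point (between the pads) lies 19 mm behind it; z points along the fingers, y is the line along which they close (so a half turn about z gives the same grasp; the last joint's range is limited). The gripper opens to 85 mm and grips with 20 to 120 N. Pads are 22 mm wide; open, the fingers measure 114 mm over their backs; the gripper's body (76 mm by 85 mm) begins 54 mm behind the grasp point. The pads swing forward as they close: fully open they stand 13 mm farther back than shut.
Start: joints at [-1.279, 0.628, 0.038, 1.517, -0.027, 0.996, -0.02], TCP at [227.617, 608.858, 231.313] pointing down, gripper open.
Joint ranges: [-3.06, 3.06], [-0.37, 2.12], [-1.25, 1.32], [0.18, 2.47], [-1.1, 4.24], [0.23, 1.98], [-2.94, 2.94]. Speed limits (rad/s): [2.57, 2.57, 3.14, 3.14, 3.14, 3.14, 3.14].

INTERFACE

Orientations are given as [roll, pitch, yaw] about the fixed x, y, z axes, in that order (R = Rz(yaw) Ry(pitch) Rx(roll)).
In Python, from cell import monitor, viewer, workorder gives the robot as it stands.
- The arm moves only by the tool arm_command, never from a script. Its argument "series" is one flat list of numbers, 5 for each row, row after row: the opening in per cent of the stroke, from 0 (shut) to 100 (fully open), then the shift along the tool's x, y, z in cm, then the turn about the tool's z in degrees. In form: [claw, x, y, z, roll, claw, x, y, z, roll, ...]. A call has exactly 5 rows; each row is the pose to reach, as a shift and turn from the pose commanded when the call began, along the tool's axes at that moment; what a row does not reach only later rows make up. A row lasts 1/12 s, in which the tool goes at most 41.7 mm and 7.16 degrees, less where a joint would pass 70% of its speed; a pose out of reach is approached as far as the arm can. A call with a gripper value outside its range is refused whole. The fingers move at their own pace and stop on an object; the grip force is fixed at half the most. Time passes only in rows, so rows that repeat a pose let the fingers close, or fill a call up. It gives the time, the measured TCP pose, the force, the opening and the grip force at its end, in the units of the state.
- monitor.read_state(): the state, without advancing time (a new reading comes with each control period).
- viewer.get_image(name): name is "scene" or "top" or "wrist"; returns (picture, depth): 420x560x3 uint8, red, green, blue; 420x560 float32, mm along the optical axis (not along the pixel's ray), 0 where there is no reading.
- viewer.camera_model(name): a dict with "mtx" (3x3 intrinsics, pixels), "R" (3x3) and "t" (3): a world point X has camera coordinates R X + t. Camera axes: x right, y down, z forward; pixel columns grow to the right and rows downward; lengths in mm; the calibration is good to about 2 mm. The wrist camera is an equidistant fisheye: a pixel r from the principal point sees the ray r / f radians off the axis. A picture is of the moment at which its call begins: read the wrist's pose just before it. camera_model takes no time and is no camera call; for the wrist camera it gives the pose at the moment of the call.
- workorder.finish_job(): hands the job in; it is judged then, once.
The state is a dict: "clock": time; "qpos": joint angles; "qd": joint speeds; "tau": joint torques, N m; "eef_pos": TCP position; "tool_rot": TCP orientation; "force": force on the tool from outside, world axes, zero at the start; "torque": the same for the moment, N m; "width": finger opening in mm; "gripper_force": force on a finger pad.
Only numpy, scipy, OpenCV 4.12 (cv2) and the standard library are available. Lean on these libraries where they do the work, as an engineer would, in place of code of your own. Each camera call takes 0.05 s, during which the arm holds its last target. There are 200 camera calls.

TASK

Grease the pivot of the crate trolley's brake pedal: press the pedal down to its stop so that the catch keeps it down and the grease nipple comes out from under the hood, then take the grease gun out of the wooden holder and push its coupler squarely onto the leaning nipple until it snaps on. Keep pushing until the nozzle has slid well over half of its travel into the barrel (the black ring on its tube has gone), and finish like that: still gripping the gun, straight on the nipple, and holding it pressed against its spring. Leave the spare cartridge and everything else on the table where it is.

Things in the scene. Friction and masses are not known exactly. Their poses are not given: they have to be found in the camera images.
- brake_unit: Brake pedal unit of a crate trolley, grey metal, on a plywood board 275 x 170 x 18 mm (fixed). Origin on the table under the pedal shaft; z up, its front with the pedal is -x, the shaft lies along y 88 mm above the origin. A grey sheet hood, 100 mm wide, top at z 142 mm, covers the hub from x -8 mm backward.
- pedal (a joint): Brake pedal hinge about the shaft: 0 = up (rest), rising as it is pressed, 0.73 rad = down on its stop. A sprung steel hook on the base, left of the pedal arm, catches it near the stop; let go it then rests at about 0.67. Pressing the tread straight down takes about 6 N at first, 12 N at the stop.
- tread (a point): Middle of the pedal's tread, on top of its black rubber, 50 mm long (along the pedal) and 68 mm wide; 131 mm in front of the shaft, measured along the pedal. At rest the tread faces up and slopes 22 degrees (outer end higher), on the stop 20 degrees the other way; it then lies 53 mm above the table.
- nipple (a point): Steel grease nipple on the pedal's hub, turning with it. Origin at the base of its hexagon; z points out along its axis. Hexagon 0-8 mm, neck 10 mm thick 8-20 mm, button head 15.4 mm across 20-32 mm with a slim conical end. Pedal up: under the hood. Pedal held by its catch: leans about 32 degrees from upright toward the unit's front.
- nipple_tip (a point): Centre of the nipple's flat tip, 31.8 mm out from nipple along its z.
- gun: Small push-type grease gun, 122 mm long, 0.4 kg, standing nozzle down in a holder bore. Origin on its axis at the underside of its 42 mm steel collar, z along the axis away from the nozzle. Above the collar (0-6 mm): aluminium barrel with black grip rings, 29 mm thick, to 58 mm, then a 31 mm cap to 72 mm. The collar rests on the holder; nozzle and coupler hang 50 mm below it.
- nozzle (a joint): How far the gun's nozzle has slid into the barrel: 0 = out (sprung), 0.012 m = fully in. The spring takes about 9 N at 0, 13 N at 0.006 and 17 N at 0.012. A black ring on the nozzle tube vanishes under the collar at 0.006 to 0.0076.
- coupler_seat (a point): On the gun's axis, the seat inside the coupler that the nipple's tip meets; 29.5 mm below gun with the nozzle out, and 20.5 mm inside the coupler's mouth. Coupler 31.8 mm outside, funnel mouth 23 mm, bore 18.4 mm; sprung jaws snap behind the nipple's head at about 5 to 10 N and hold it about as strongly.
- holder: Wooden tool block 190 x 80 x 62 mm (fixed), origin under its centre, long side along its x. Two bores 33 mm wide, 56 mm deep, at x -45 and +45 mm; one holds the gun, the other the spare cartridge.
- cartridge: Spare grease cartridge: plain aluminium tube 27 mm thick, 124 mm long with a narrower 16 mm end on top, no collar; stands in the other bore, 68 mm of it above the block. Origin under its centre. Stays where it is.
- mug: orange mug, 81 x 113 x 101 mm with its handle, standing at the back of the table; origin under its centre
- drink_can: drink can, 53 mm across, 134 mm high, standing at the back right; origin under its centre
- label_box: green cardboard box, 71 x 145 x 67 mm, on the right; origin under its centre
- marker_1: felt marker, 19 x 132 x 20 mm, lying at the front left; origin under its centre
- mushroom_7: brown mushroom cap, 65 x 60 x 44 mm, in front; origin under its centre
- mushroom_side_3: brown mushroom with stem, 56 x 65 x 47 mm, front right; origin under its centre
Things that resemble listed ones, but are neither listed nor needed, are in the scene too. Leave any purple look-alike of the gun alone.

How it is judged (in metres and radians):
On the way, in this order (a step that is already met when the one before it is completed fails the run):
1. the pedal is pressed down to where its catch holds it (value of joint pedal above 0.63 rad), for 0.3 s.
2. the gun's coupler has snapped onto the nipple, squarely (distance between coupler_seat and nipple_tip below 0.003 m and angle between the z axis of gun and the z axis of nipple, either way round below 0.15 rad), for 0.2 s.
At the end, for the whole second after the job is handed in: Pedal still held down by its catch (over 0.63 rad); coupler snapped on (seat within 3 mm of the nipple's tip, gun within 0.15 rad of its axis); nozzle pushed in over 6 mm; the gun presses the nipple with over 6 N, gripped by the fingers and at rest (all of step 2 and value of joint pedal above 0.63 rad and value of joint nozzle above 0.006 m and contact force between brake_unit and gun above 6 N and contact force between the fingers and gun above 3 N and linear speed of gun below 0.03 m/s); the arm keeps its last pose, push and grip.
It fails at once if the spare cartridge is moved by more than 3 cm (distance of cartridge from where it was at the start of the episode above 0.03 m).
It fails at once if another thing on the table is moved by more than 4 cm (distance of any of mug, drink_can, label_box, marker_1, mushroom_7, mushroom_side_3 from where it was at the start of the episode above 0.04 m).
It also fails if it takes over 67 s, if anything falls off the work surface, if the arm or the gripper's body presses on something with over 40 N, if the wrist force passes 120 N, or if a joint passes its speed limit or range.

## Working session

There is one attempt and no reset: what is moved stays moved. The work goes in short steps, Python scripts to look and compute and a tool call to move; the robot and the scene stay as the last step left them, time stands still between calls to the robot, and variables do not carry over. Pictures are saved under pics/ and viewed, at most 10 in all, crops included, and the job is handed in when it is done.

Besides the shell and the picture viewer there is one more tool, called by a JSON object that holds its "fn" and its "kwargs". arm_command: Moves the arm, as the interface text tells. Its arguments: {"type":"object","properties":{"series":{"type":"array","items":{"type":"number"}}},"required":["series"]}

```bash
ls; mkdir -p pics
cat > h.py <<'E'
import numpy as np, cv2
from scipy.spatial.transform import Rotation as Ro
from cell import monitor, viewer, workorder
def cloud(n):
    im,d=viewer.get_image(n); m=viewer.camera_model(n)
    K,R,t=[np.array(m[k]) for k in("mtx","R","t")]
    v,u=np.mgrid[:420,:560]
    r=np.stack([(u-K[0,2])/K[0,0],(v-K[1,2])/K[1,1],np.ones(u.shape)],-1)
    P=(r*d[...,None]-t.ravel())@R
    P[d==0]=np.nan
    return im,P
def save(n,im): cv2.imwrite("pics/"+n,cv2.cvtColor(im,cv2.COLOR_RGB2BGR))
E
python3 - <<'E'
from h import *
s=monitor.read_state(); print({k:np.round(v,3).tolist() for k,v in s.items()})
for n in("scene","top"):
    im,P=cloud(n); save(n+"0.png",im); np.savez(n+".npz",im=im,P=P)
    m=viewer.camera_model(n); print(n,m["mtx"],-np.array(m["R"]).T@np.array(m["t"]).ravel())
E
```

```text
pics
{'clock': 0.0, 'qpos': [-1.279, 0.629, 0.038, 1.518, -0.027, 0.996, -0.02], 'qd': [-0.002, 0.0, -0.002, -0.0, 0.001, 0.002, 0.001], 'tau': [0.001, -56.34, 1.227, -19.343, 0.011, 0.011, -0.0], 'eef_pos': [227.377, 608.269, 230.392], 'tool_rot': [-3.14, -0.0, 2.784], 'force': [0.154, 0.116, -0.697], 'torque': [0.027, -0.006, 0.027], 'gripper_force': 0.0, 'width': 85.456}
scene [[518.47363791   0.         286.59176329]
 [  0.         518.47363791 215.80012806]
 [  0.           0.           1.        ]] [ -19.32165009 1096.93372282  931.69377615]
top [[493.55264308   0.         270.51576922]
 [  0.         493.55264308 220.48758156]
 [  0.           0.           1.        ]] [ 386.53949998  -10.47198558 1703.37129931]
```

View pics/scene0.png

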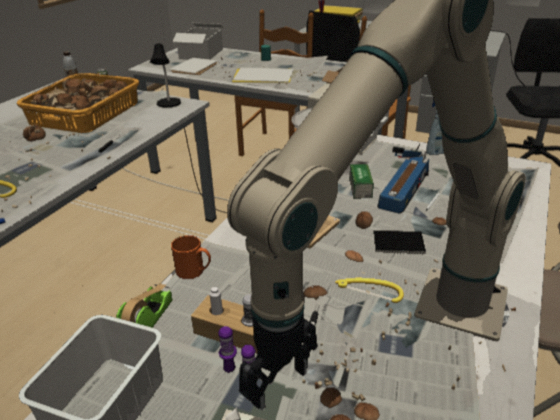

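View pics/top0.png

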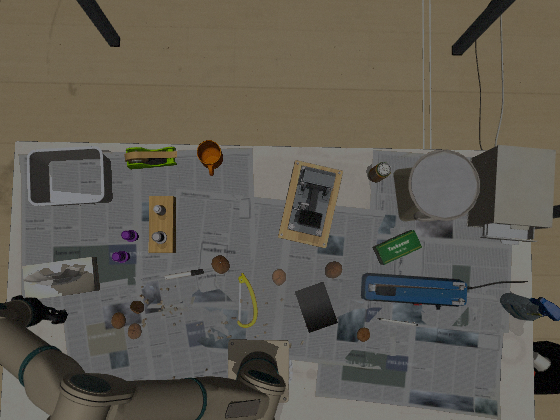

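Top view: brake unit at about (312,200), tread (black) at about (310,218) facing the robot; holder at (162,223) with pieces at (160,210) and (158,237); purple look-alikes at (130,235) and (120,256).

Run:
```python
from h import *
T=np.load("top.npz"); im,P=T["im"],T["P"]
S=np.load("scene.npz")
a=cv2.resize(im[150:255,270:350],None,fx=5,fy=5,interpolation=cv2.INTER_CUBIC)
b=cv2.resize(im[190:258,140:182],None,fx=5,fy=5,interpolation=cv2.INTER_CUBIC)
c=np.zeros((525,800,3),np.uint8); c[:525,:400]=a; c[:340,400:610]=b
c[345:525,400:800]=cv2.resize(S["im"][275:365,180:380],(400,180))
save("crop0.png",c)
# plywood (tan) masks
hsv=cv2.cvtColor(im,cv2.COLOR_RGB2HSV)
z=P[...,2]
for name,(u0,v0,u1,v1),zl,zh in(("board",(270,150,350,255),10,26),("holder",(140,185,182,260),52,72)):
    m=np.zeros(z.shape,np.uint8); m[v0:v1,u0:u1]=((z>zl)&(z<zh))[v0:v1,u0:u1]
    n,l,st,_=cv2.connectedComponentsWithStats(m,connectivity=8); k=1+np.argmax(st[1:,4]); q=P[l==k]
    rect=cv2.minAreaRect(q[:,:2].astype(np.float32)); print(name,rect,len(q),np.median(q[:,2]),cv2.boxPoints(rect).round().tolist())
for name,(u0,v0,u1,v1),zm in(("unit",(275,155,345,250),30),("pieces",(145,190,178,255),70)):
    print(name)
    for v in range(v0,v1,3): print(v,[int(x) if x==x and x>zm else 0 for x in z[v,u0:u1:3]])
```

```text
board ((566.1357421875, -165.68911743164062), (177.105224609375, 278.64483642578125), 78.41297149658203) 1805 19.703787474738366 [[412.0, -224.0], [685.0, -280.0], [720.0, -107.0], [447.0, -51.0]]
holder ((485.42523193359375, 335.28167724609375), (187.5830535888672, 81.76152038574219), 0.981867790222168) 1182 64.06313226047348 [[391.0, 375.0], [392.0, 293.0], [580.0, 296.0], [579.0, 378.0]]
unit
155 [0, 0, 0, 0, 0, 0, 0, 0, 0, 0, 0, 0, 0, 0, 0, 0, 0, 0, 0, 0, 0, 0, 0, 0]
158 [0, 0, 0, 0, 0, 0, 0, 0, 0, 0, 0, 0, 0, 0, 0, 0, 0, 0, 0, 0, 0, 0, 0, 0]
161 [0, 0, 0, 0, 0, 0, 0, 0, 0, 0, 0, 0, 0, 0, 0, 0, 0, 0, 0, 0, 0, 0, 0, 0]
164 [0, 0, 0, 0, 0, 0, 0, 0, 0, 0, 0, 0, 0, 0, 0, 0, 0, 0, 0, 0, 0, 0, 0, 0]
167 [0, 0, 0, 0, 0, 0, 0, 0, 0, 0, 135, 123, 0, 0, 0, 0, 0, 0, 0, 0, 0, 0, 0, 0]
170 [0, 0, 0, 0, 0, 0, 0, 0, 0, 32, 139, 139, 137, 136, 134, 128, 0, 0, 0, 0, 0, 0, 0, 0]
173 [0, 0, 0, 0, 0, 0, 0, 0, 0, 32, 141, 145, 145, 136, 140, 144, 139, 134, 138, 134, 0, 0, 0, 0]
176 [0, 0, 0, 0, 0, 0, 0, 0, 0, 41, 138, 141, 138, 144, 145, 142, 146, 149, 143, 140, 138, 0, 0, 0]
179 [0, 0, 0, 0, 0, 0, 0
[... 2245 characters left out ...]
 0, 0, 0]
205 [0, 0, 0, 0, 116, 0, 0, 70, 0, 0, 0]
208 [0, 0, 0, 131, 132, 122, 92, 0, 0, 0, 0]
211 [0, 0, 70, 122, 119, 123, 84, 0, 0, 74, 0]
214 [0, 0, 0, 72, 0, 70, 0, 0, 0, 0, 0]
217 [0, 0, 0, 0, 0, 0, 0, 0, 0, 0, 0]
220 [0, 0, 0, 0, 0, 0, 0, 0, 0, 0, 0]
223 [0, 0, 0, 0, 0, 0, 0, 0, 0, 0, 0]
226 [0, 0, 0, 71, 0, 0, 0, 0, 0, 0, 0]
229 [0, 0, 0, 0, 0, 0, 0, 0, 0, 0, 0]
232 [0, 0, 0, 0, 129, 71, 74, 0, 0, 0, 0]
235 [0, 0, 0, 134, 137, 132, 79, 0, 0, 0, 0]
238 [0, 0, 0, 137, 145, 133, 85, 0, 71, 0, 0]
241 [0, 0, 0, 0, 126, 89, 0, 0, 0, 0, 0]
244 [0, 0, 0, 0, 0, 0, 0, 0, 0, 0, 0]
247 [0, 0, 0, 0, 0, 0, 70, 0, 0, 0, 0]
250 [0, 0, 0, 0, 0, 0, 0, 0, 0, 0, 0]
253 [0, 0, 0, 0, 0, 0, 0, 0, 0, 0, 0]
```

View pics/crop0.png

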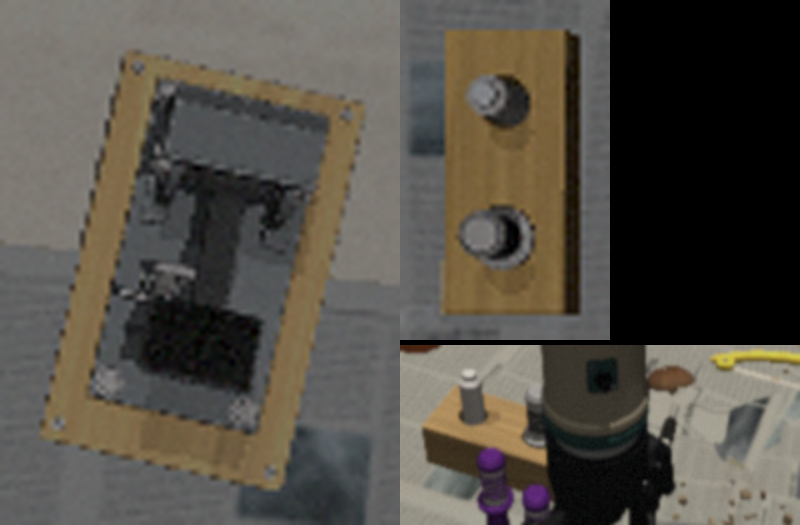

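Crop: tread centre at about crop (200,345) → top pixel (310,219); the gun (with collar) is the near piece, cap at top pixel (157,236.6); the other (collarless) one is the cartridge.

```bash
cat >> h.py <<'E'
def onz(n,u,v,z,m=None):
    "pixel -> world point on plane z"
    m=m or viewer.camera_model(n); K,R,t=np.array(m["mtx"]),np.array(m["R"]),np.array(m["t"]).ravel()
    a=np.array([(u-K[0,2])/K[0,0],(v-K[1,2])/K[1,1]])
    if n=="wrist":
        r=np.hypot(*a); d=np.r_[a/r*np.sin(r),np.cos(r)] if r>0 else np.r_[0,0,1.]
    else: d=np.r_[a,1]
    d=R.T@d; c=-R.T@t
    return c+d*(z-c[2])/d[2]
def proj(n,X,m=None):
    m=m or viewer.camera_model(n); K,R,t=np.array(m["mtx"]),np.array(m["R"]),np.array(m["t"]).ravel()
    c=R@np.array(X)+t; a=c[:2]/c[2]
    if n=="wrist":
        q=np.hypot(*c[:2]); a=c[:2]/q*np.arctan2(q,c[2])
    return K[:2,:2]@a+K[:2,2]
E
python3 - <<'E'
from h import *
T=np.load("top.npz"); im,P=T["im"],T["P"]
hsv=cv2.cvtColor(im,cv2.COLOR_RGB2HSV)
def rect(mask,z,lab,box):
    m=np.zeros(mask.shape,np.uint8); u0,v0,u1,v1=box; m[v0:v1,u0:u1]=mask[v0:v1,u0:u1]
    n,l,st,_=cv2.connectedComponentsWithStats(m,connectivity=8); k=1+np.argmax(st[1:,4]); v,u=np.where(l==k)
    q=np.array([onz("top",a,b,z)[:2] for a,b in zip(u,v)],np.float32)
    r=cv2.minAreaRect(q); print(lab,np.round(r[0],1),np.round(r[1],1),round(r[2],1),len(u),q.mean(0).round(1),cv2.boxPoints(r).round().tolist())
tan=(hsv[...,0]>8)&(hsv[...,0]<25)&(hsv[...,1]>80)&(hsv[...,2]>60)
rect(tan,18,"board",(270,150,350,255)); rect(tan,62,"holder",(140,185,182,260))
rect(im.max(-1)<40,146.7,"tread",(290,208,330,232))
rect(P[...,2]>125,142,"hood",(295,160,345,189))
pur=(hsv[...,0]>125)&(hsv[...,0]<155)&(hsv[...,1]>80)
n,l,st,c=cv2.connectedComponentsWithStats(pur.astype(np.uint8))
for i in range(1,n):
    if st[i,4]>20: print("purple",c[i],onz("top",*c[i],100).round())
print("gun cap",onz("top",156.8,236.6,134).round(1)); print("cart",onz("top",157.6,209.2,130).round(1))
E
```

```text
board [ 567.1 -164.8] [169.7 274.3] 78.2 1584 [ 550.1 -159.2] [[415.0, -220.0], [684.0, -276.0], [719.0, -110.0], [450.0, -54.0]]
holder [485.  335.9] [186.6  80.1] 1.0 1116 [486.  335.2] [[391.0, 374.0], [392.0, 294.0], [579.0, 297.0], [578.0, 377.0]]Traceback (most recent call last):
  File "<stdin>", line 11, in <module>
  File "<stdin>", line 7, in rect
  File "h.py", line 15, in onz
    m=m or viewer.camera_model(n); K,R,t=np.array(m["mtx"]),np.array(m["R"]),np.array(m["t"]).ravel()
           ~~~~~~~~~~~~~~~~~~~^^^
ValueError: time passes only in moves, steps and waits
```

Run:
```python
from h import *
M=viewer.camera_model("top"); np.save("topm.npy",M,allow_pickle=True)
T=np.load("top.npz"); im,P=T["im"],T["P"]
hsv=cv2.cvtColor(im,cv2.COLOR_RGB2HSV)
def rect(mask,z,lab,box):
    m=np.zeros(mask.shape,np.uint8); u0,v0,u1,v1=box; m[v0:v1,u0:u1]=mask[v0:v1,u0:u1]
    n,l,st,_=cv2.connectedComponentsWithStats(m,connectivity=8); k=1+np.argmax(st[1:,4]); v,u=np.where(l==k)
    q=np.array([onz("top",a,b,z,M)[:2] for a,b in zip(u,v)],np.float32)
    r=cv2.minAreaRect(q); print(lab,np.round(r[0],1),np.round(r[1],1),round(r[2],1),len(u),q.mean(0).round(1),cv2.boxPoints(r).round().tolist())
rect(im.max(-1)<40,146.7,"tread",(290,208,330,232))
rect(P[...,2]>125,142,"hood",(295,160,345,189))
pur=(hsv[...,0]>125)&(hsv[...,0]<155)&(hsv[...,1]>80)
n,l,st,c=cv2.connectedComponentsWithStats(pur.astype(np.uint8))
for i in range(1,n):
    if st[i,4]>20: print("purple",c[i],onz("top",*c[i],100,M).round())
print("gun cap",onz("top",156.8,236.6,134,M).round(1)); print("cart",onz("top",157.6,209.2,130,M).round(1))
```

```text
tread [ 510.3 -147.1] [83.6 55.5] 77.0 354 [ 507.7 -150.2] [[474.0, -182.0], [528.0, -194.0], [547.0, -113.0], [493.0, -100.0]]
hood [ 639.2 -179.9] [100.   48.4] 78.1 469 [ 639.1 -180.2] [[605.0, -224.0], [653.0, -234.0], [673.0, -136.0], [626.0, -126.0]]
purple [129.34459459 235.33783784] [444. 427. 100.]
purple [120.44512195 256.32317073] [375. 453. 100.]
gun cap [440.  331.2 134. ]
cart [527.6 332.5 130. ]
```

{"fn": "arm_command", "kwargs": {"series": [0,-1.5,-1.4,0,-2,0,-4,-3.7,0,-4,0,-6.5,-6.1,0,-6,0,-9,-8.4,0,-8,0,-11.1,-10.4,0,-8.7]}}

```text
clock: 0.52
eef_pos: [296.1, 469.9, 230.9]
tool_rot: [-3.14, 0.0, 2.936]
force: [0.4, -0.3, 0.5]
width: 25.6
gripper_force: 0.0
```

{"fn": "arm_command", "kwargs": {"series": [0,-1.6,-2.8,0,0,0,-3.3,-5.7,0,0,0,-4.9,-8.5,0,0,0,-6.6,-11.4,0,0,0,-8.2,-14.2,0,0]}}

```text
clock: 0.93
eef_pos: [346.6, 314.9, 231.1]
tool_rot: [-3.141, -0.0, 2.936]
force: [0.5, -0.7, -0.0]
width: -0.2
gripper_force: 0.0
```

{"fn": "arm_command", "kwargs": {"series": [0,-1.6,-2.8,0,0,0,-3.3,-5.7,0,0,0,-4.9,-8.5,0,0,0,-6.6,-11.4,0,0,0,-8.2,-14.2,0,0]}}

```text
clock: 1.35
eef_pos: [397.7, 159.3, 231.2]
tool_rot: [-3.141, -0.0, 2.936]
force: [0.5, -0.4, 0.6]
width: -0.0
gripper_force: 0.0
```

{"fn": "arm_command", "kwargs": {"series": [0,-1.6,-2.8,0,0,0,-3.3,-5.7,0,0,0,-4.9,-8.5,0,0,0,-6.6,-11.4,0,0,0,-8.2,-14.2,0,0]}}

```text
clock: 1.77
eef_pos: [448.9, 3.5, 231.2]
tool_rot: [-3.141, -0.0, 2.935]
force: [0.0, -0.1, 0.3]
width: 0.4
gripper_force: 0.0
```

{"fn": "arm_command", "kwargs": {"series": [0,-1.6,-2.8,0,0,0,-3.3,-5.7,0,0,0,-4.9,-8.5,0,0,0,-6.6,-11.4,0,0,0,-8.2,-14.2,0,0]}}

```text
clock: 2.18
eef_pos: [500.1, -152.3, 231.1]
tool_rot: [-3.142, -0.0, 2.935]
force: [0.4, 0.3, 0.7]
width: -0.2
gripper_force: 0.0
```

{"fn": "arm_command", "kwargs": {"series": [0,0,0,2,0,0,0,0,4,0,0,0,0,6,0,0,0,0,8,0,0,0,0,9.5,0]}}

```text
clock: 2.6
eef_pos: [498.8, -150.4, 134.9]
tool_rot: [3.141, -0.003, 2.935]
force: [-2.6, 0.6, 7.7]
width: -0.1
gripper_force: 3.2
```

{"fn": "arm_command", "kwargs": {"series": [0,0,0,1,0,0,0,0,2,0,0,0,0,3,0,0,0,0,4,0,0,0,0,5,0]}}

```text
clock: 3.02
eef_pos: [497.2, -150.0, 86.0]
tool_rot: [3.141, -0.006, 2.935]
force: [-6.1, 0.6, 13.0]
width: 0.0
gripper_force: 6.7
```

{"fn": "arm_command", "kwargs": {"series": [0,0,0,0.4,0,0,0,0,0.8,0,0,0,0,1.2,0,0,0,0,1.6,0,0,0,0,2,0]}}

```text
clock: 3.43
eef_pos: [498.9, -150.4, 66.7]
tool_rot: [3.141, -0.002, 2.935]
force: [-2.7, 0.2, 10.0]
width: 0.0
gripper_force: 5.3
```

{"fn": "arm_command", "kwargs": {"series": [0,0,0,0.3,0,0,0,0,0.6,0,0,0,0,0.9,0,0,0,0,1.2,0,0,0,0,1.2,0]}}

```text
clock: 3.85
eef_pos: [501.2, -150.8, 55.6]
tool_rot: [-3.142, 0.003, 2.935]
force: [-1.9, 0.6, 14.7]
width: -0.2
gripper_force: 7.1
```

{"fn": "arm_command", "kwargs": {"series": [0,0,0,0.2,0,0,0,0,0.3,0,0,0,0,0.4,0,0,0,0,0.4,0,0,0,0,0.4,0]}}

```text
clock: 4.27
eef_pos: [501.4, -150.9, 54.6]
tool_rot: [3.141, 0.004, 2.935]
force: [-7.4, 2.5, 43.9]
width: 0.0
gripper_force: 21.4
```

{"fn": "arm_command", "kwargs": {"series": [0,0,0,-0.4,0,0,0,0,-1,0,0,0,0,-3,0,0,0,0,-6,0,0,0,0,-9,0]}}

```text
clock: 4.68
eef_pos: [499.2, -150.3, 140.6]
tool_rot: [3.141, -0.002, 2.936]
force: [1.3, -0.5, 0.1]
width: -0.0
gripper_force: 0.0
```

{"fn": "arm_command", "kwargs": {"series": [100,0,0,-3,0,100,0,0,-7,0,100,0,2,-10,0,100,0,5,-12,0,100,0,8,-12,0]}}

```text
clock: 5.1
eef_pos: [519.2, -72.6, 264.9]
tool_rot: [3.141, 0.009, 2.933]
force: [1.1, 1.3, -0.0]
width: 60.3
gripper_force: 0.0
```

{"fn": "arm_command", "kwargs": {"series": [100,0,3,0,0,100,0,6,0,0,100,0,9,0,0,100,0,12,0,0,100,0,12,0,0]}}

```text
clock: 5.52
eef_pos: [541.6, 53.4, 260.0]
tool_rot: [3.137, -0.0, 2.945]
force: [0.2, -0.3, -0.7]
width: 85.2
gripper_force: 0.0
```

Run:
```python
from h import *
o=[]
for n in("scene","top","wrist"):
    im,P=cloud(n); np.savez(n+"1.npz",im=im,P=P); o.append((im,P))
    np.save(n+"m1.npy",viewer.camera_model(n),allow_pickle=True)
X=[(560,-170,100)]
s,t,w=[a[0] for a in o]
p=proj("scene",X[0]).astype(int); print(p)
c=np.zeros((600,800,3),np.uint8)
c[:300,:400]=cv2.resize(s[max(0,p[1]-50):p[1]+50,p[0]-66:p[0]+67],(400,300))
c[:300,400:]=cv2.resize(t[155:245,270:390],(400,300))
c[300:,:400]=cv2.resize(w,(400,300))
save("c1.png",c)
```

```text
[290 194]
```

View pics/c1.png

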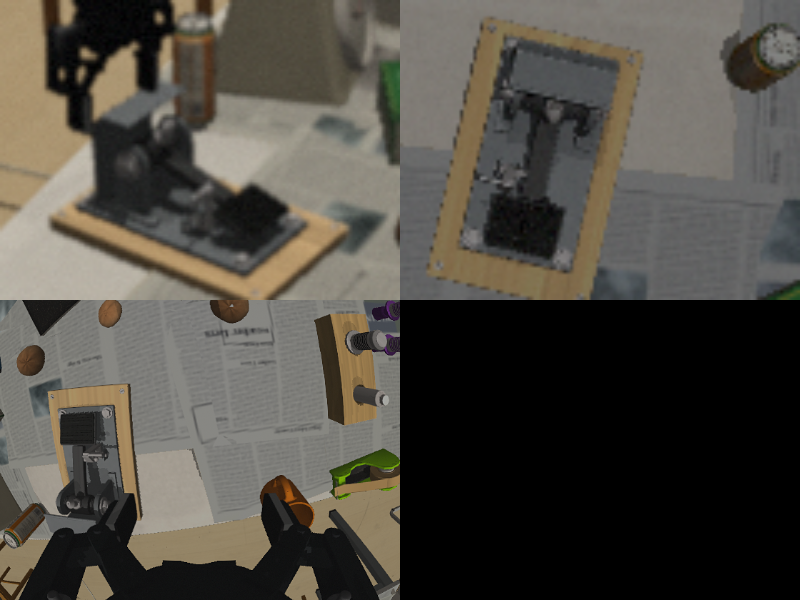

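Pedal is held down (tread now slopes down) and the nipple shows light grey at top-crop (553,113) → top pixel about (316,189). Wrist camera looks past the fingers; I'll put it over the nipple for a close measurement.

Run:
```python
from h import *
m=viewer.camera_model("wrist"); R=np.array(m["R"]);t=np.array(m["t"]).ravel()
s=monitor.read_state(); c=-R.T@t
Rt=Ro.from_euler("xyz",s["tool_rot"]).as_matrix()
print(s["eef_pos"],s["tool_rot"],c.round(1),"cam in tool",(Rt.T@(c-s["eef_pos"])).round(1),"axis in tool",(Rt.T@R[2]).round(3),m["mtx"])
print("nip top z120",onz("top",316,189,120).round(1), onz("top",316,189,110).round(1))
print(proj("wrist",(595,-170,115),m))
```

```text
[540.61214815  44.95570991 259.95949686] [-3.14064602e+00 -7.18909529e-04  2.93620213e+00] [457.1  61.6 401.5] cam in tool [  85.2   -0.9 -141.5] axis in tool [-0.327  0.001  0.945] [[325.1922621    0.         278.35775804]
 [  0.         325.1922621  208.27266518]
 [  0.           0.           1.        ]]
nip top z120 [ 603.8 -173.9  120. ] [ 605.1 -175.   110. ]
[104.69806747 276.92700325]
```

{"fn": "arm_command", "kwargs": {"series": [100,-2,-3,0,0,100,-4,-6,0,0,100,-6,-9,0,0,100,-8,-12,0,0,100,-9,-14,0,0]}}

```text
clock: 6.08
eef_pos: [600.7, -117.1, 260.3]
tool_rot: [-3.138, 0.001, 2.929]
force: [-0.5, -1.6, 0.3]
width: 85.7
gripper_force: 0.0
```

{"fn": "arm_command", "kwargs": {"series": [100,-2,-2,2,0,100,-4,-4,4,0,100,-4.8,-6,7,0,100,-4.8,-6,7,0,100,-4.8,-6,7,0]}}

```text
clock: 6.5
eef_pos: [632.4, -182.2, 187.9]
tool_rot: [-3.14, -0.005, 2.93]
force: [0.3, 1.2, 0.2]
width: 85.5
gripper_force: 0.0
```

Run:
```python
from h import *
m=viewer.camera_model("wrist"); s=monitor.read_state(); im,_=viewer.get_image("wrist")
np.savez("w2.npz",im=im); np.save("wm2.npy",m,allow_pickle=True)
p=proj("wrist",(598,-172,112),m); q=proj("wrist",(598,-172,112),np.load("wristm1.npy",allow_pickle=True).item())
print(s["eef_pos"],p,q)
w1=np.load("wrist1.npz")["im"]
c=np.zeros((600,800,3),np.uint8)
u,v=p.astype(int); u0,v0=u-50,max(0,v-50); c[:400,:400]=cv2.resize(im[v0:v0+100,u0:u0+100],(400,400),interpolation=cv2.INTER_CUBIC); print("A",u0,v0)
u,v=q.astype(int); u0,v0=u-25,v-25; c[:400,400:]=cv2.resize(w1[v0:v0+50,u0:u0+50],(400,400),interpolation=cv2.INTER_CUBIC); print("B",u0,v0)
save("c2.png",c)
```

```text
[ 632.44129409 -182.22951148  187.90289659] [283.55246518 173.13537142] [105.49546025 278.03617221]
A 233 123
B 80 253
```

View pics/c2.png

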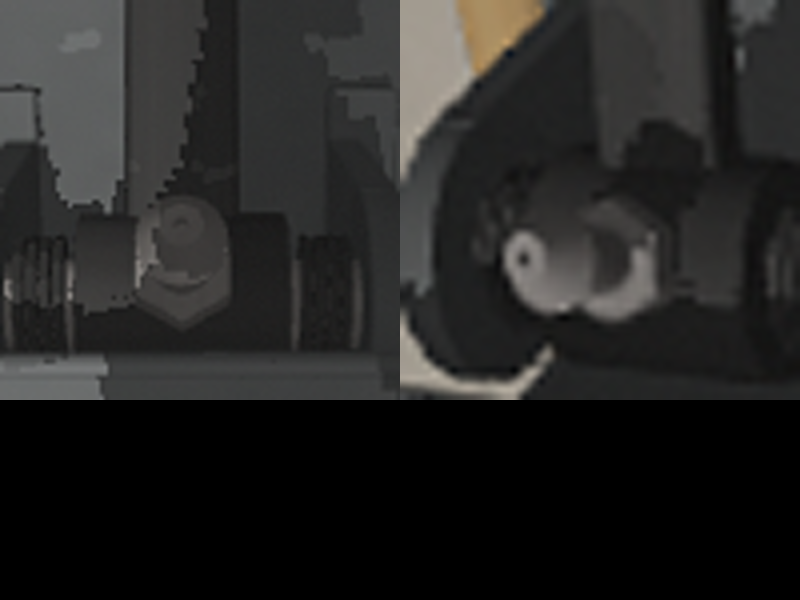

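View A: nipple tip at crop (181,222) → wrist pixel (278.3,178.5); view B: tip at crop (122,258) → pixel (95.3,285.3).

Run:
```python
from h import *
A=np.load("wm2.npy",allow_pickle=True).item(); B=np.load("wristm1.npy",allow_pickle=True).item()
def tri(a,b):
    def ray(m,p):
        d=onz("wrist",*p,0,m)-onz("wrist",*p,100,m); return onz("wrist",*p,100,m),d/np.linalg.norm(d)
    p,d=ray(A,a); q,e=ray(B,b); s=np.linalg.lstsq(np.c_[d,-e],q-p,rcond=None)[0]
    return ((p+d*s[0]+q+e*s[1])/2).round(1),np.linalg.norm(p+d*s[0]-q-e*s[1]).round(2)
tip=tri((278.5,178.8),(95.5,285.5)); print("tip",tip)
hx=tri((278.9,195),(80+27.5,253+33)); print("hex",hx)
O=np.array([623,-176.6,0]); ux=np.array([.979,-.2045,0]); uy=np.array([.2045,.979,0])
for X in(tip[0],hx[0]): print((X-O)@ux,(X-O)@uy,X[2])
```

```text
tip (array([ 596.5, -175.3,  130.9]), np.float64(0.37))
hex (array([ 613.1, -179.1,  106.1]), np.float64(2.49))
-26.209349999999997 -4.146550000000016 130.9
-9.180849999999976 -4.472049999999995 106.1
```

Tip triangulates to (596.5,-175.3,130.9), and lies on a line through the shaft leaning ~31.4°: consistent. Since the tool cannot tilt, I'll pivot the gun in the pads against the holder's side. Now to the gun.

{"fn": "arm_command", "kwargs": {"series": [100,2,3.1,-1,5.2,100,3.9,6.2,-2,10.4,100,5.9,9.3,-3,15.6,100,7.8,12.4,-4,20.8,100,9.8,15.5,-4,26]}}

```text
clock: 6.97
eef_pos: [571.8, -4.5, 234.1]
tool_rot: [3.136, 0.004, 2.478]
force: [1.3, 0.9, 0.7]
width: 85.7
gripper_force: 0.0
```

{"fn": "arm_command", "kwargs": {"series": [100,3.1,1.9,0,5.2,100,6.2,3.8,0,10.4,100,9.4,5.8,0,15.6,100,12.5,7.7,0,20.8,100,15.6,9.6,0,26]}}

```text
clock: 7.38
eef_pos: [505.5, 167.3, 232.2]
tool_rot: [3.138, -0.001, 2.025]
force: [0.4, 1.1, -0.0]
width: 85.5
gripper_force: 0.0
```

{"fn": "arm_command", "kwargs": {"series": [100,3.6,0.4,0,5.2,100,7.3,0.7,0,10.4,100,10.9,1.1,0,15.6,100,14.6,1.4,0,20.8,100,18.2,1.8,0,26.2]}}

```text
clock: 7.8
eef_pos: [440.6, 338.7, 232.2]
tool_rot: [3.141, -0.003, 1.568]
force: [0.5, 1.0, 0.3]
width: 85.3
gripper_force: 0.0
```

{"fn": "arm_command", "kwargs": {"series": [100,0,0,1,0,100,0,0,2,0,100,0,0,3,0,100,0,0,3,0,100,0,0,3,0]}}

```text
clock: 8.22
eef_pos: [442.7, 334.0, 200.2]
tool_rot: [-3.141, 0.001, 1.568]
force: [0.4, -0.4, 0.6]
width: 85.5
gripper_force: 0.0
```

Run:
```python
from h import *
m=viewer.camera_model("wrist"); s=monitor.read_state(); im,d=viewer.get_image("wrist"); np.savez("w3.npz",im=im)
print(np.round(s["eef_pos"],1),np.round(s["tool_rot"],3),np.round(s["qpos"],2))
for X in((440,333,134),(440,333,68)): print(proj("wrist",X,m).round(1))
u,v=proj("wrist",(440,333,110),m).astype(int); u0,v0=max(u-80,0),max(v-70,0); print(u0,v0)
c=cv2.resize(im[v0:v0+150,u0:u0+200],None,fx=4,fy=4,interpolation=cv2.INTER_CUBIC); save("c3.png",c)
```

```text
[442.7 334.  200.2] [-3.141e+00  1.000e-03  1.568e+00] [-1.    0.57  0.47  1.83 -0.34  0.82 -0.37]
[275.9 226. ]
[276.4 197.7]
196 144
```

View pics/c3.png

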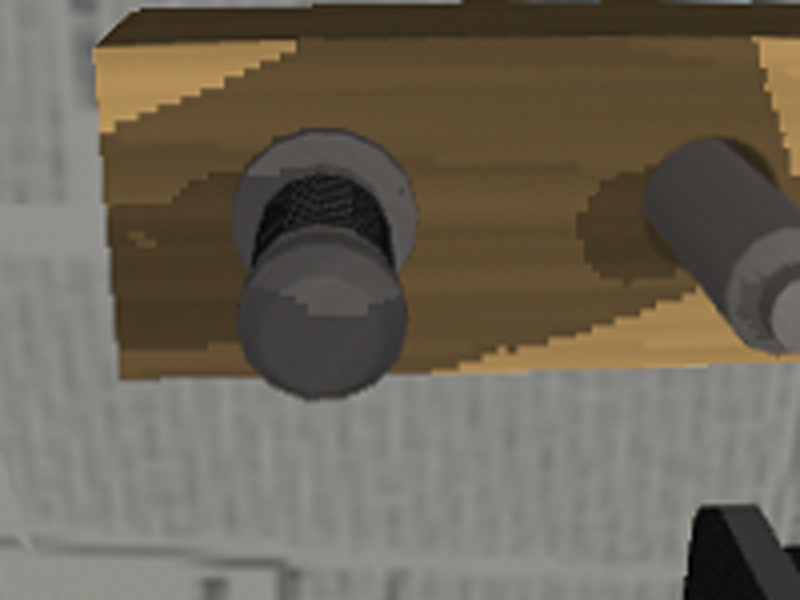

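Gun cap circle centre at crop (322,315) → pixel (276.5,222.8); collar circle centre (325,212) → (277.2,197).

Run:
```python
from h import *
m=viewer.camera_model("wrist")
print(onz("wrist",276.5,222.75,134,m),onz("wrist",277.2,197,68,m))
```

```text
[440.92562745 335.57638686 134.        ] [441.23777269 333.86315693  68.        ]
```

{"fn": "arm_command", "kwargs": {"series": [100,0.05,-0.15,3,0,100,0.05,-0.15,6,0,100,0.05,-0.15,9,0,100,0.05,-0.15,11.5,0,100,0.05,-0.15,12.2,0]}}

```text
clock: 8.68
eef_pos: [439.7, 334.3, 75.6]
tool_rot: [-3.138, 0.003, 1.569]
force: [-0.5, -0.3, 0.2]
width: 85.4
gripper_force: 0.0
```

{"fn": "arm_command", "kwargs": {"series": [34,0,0,0,0,30,0,0,0,0,20,0,0,0,0,10,0,0,0,0,0,0,0,0,0]}}

```text
clock: 9.1
eef_pos: [441.4, 336.9, 79.8]
tool_rot: [3.14, -0.002, 1.571]
force: [-0.5, -1.7, 9.6]
width: 26.8
gripper_force: 55.8
```

{"fn": "arm_command", "kwargs": {"series": [0,0,0,0,0,0,0,0,0,0,0,0,0,0,0,0,0,0,0,0,0,0,0,0,0]}}

```text
clock: 9.52
eef_pos: [441.4, 336.9, 79.9]
tool_rot: [3.14, -0.002, 1.571]
force: [-1.4, -0.1, 5.7]
width: 26.7
gripper_force: 57.0
```

{"fn": "arm_command", "kwargs": {"series": [0,0,0,-1,0,0,0,0,-3,0,0,0,0,-5,0,0,0,0,-7,0,0,0,0,-8,0]}}

```text
clock: 9.93
eef_pos: [441.5, 336.7, 161.0]
tool_rot: [3.139, -0.002, 1.571]
force: [1.2, 0.1, -4.3]
width: 26.5
gripper_force: 58.3
```

{"fn": "arm_command", "kwargs": {"series": [0,-1,0,0,0,0,-3,0,0,0,0,-5,0,0,0,0,-6.8,0,0,0,0,-6.8,0,0,0]}}

```text
clock: 10.35
eef_pos: [439.8, 262.1, 157.5]
tool_rot: [-3.139, 0.005, 1.565]
force: [0.3, -1.1, -3.4]
width: 26.8
gripper_force: 58.3
```

{"fn": "arm_command", "kwargs": {"series": [0,0,0,1,0,0,0,0,2,0,0,0,0,3,0,0,0,0,4,0,0,0,0,4,0]}}

```text
clock: 10.77
eef_pos: [439.0, 268.0, 115.5]
tool_rot: [-3.137, 0.002, 1.572]
force: [-1.4, -0.0, -4.2]
width: 26.7
gripper_force: 58.3
```

Run:
```python
from h import *
s=monitor.read_state(); print(np.round(s["eef_pos"],1),np.round(s["force"],1))
im,P=cloud("scene"); w,_=viewer.get_image("wrist")
u,v=proj("scene",(441,270,110)).astype(int); print(u,v)
c=np.zeros((600,800,3),np.uint8); u0,v0=max(u-50,0),v-65
c[:520,:400]=cv2.resize(im[v0:v0+130,u0:u0+100],(400,520),interpolation=cv2.INTER_CUBIC)
c[:300,400:]=cv2.resize(w,(400,300)); save("c4.png",c); print(u0,v0)
```

```text
[439.  268.  115.5] [-1.4 -0.  -4.2]
260 288
210 223
```

View pics/c4.png

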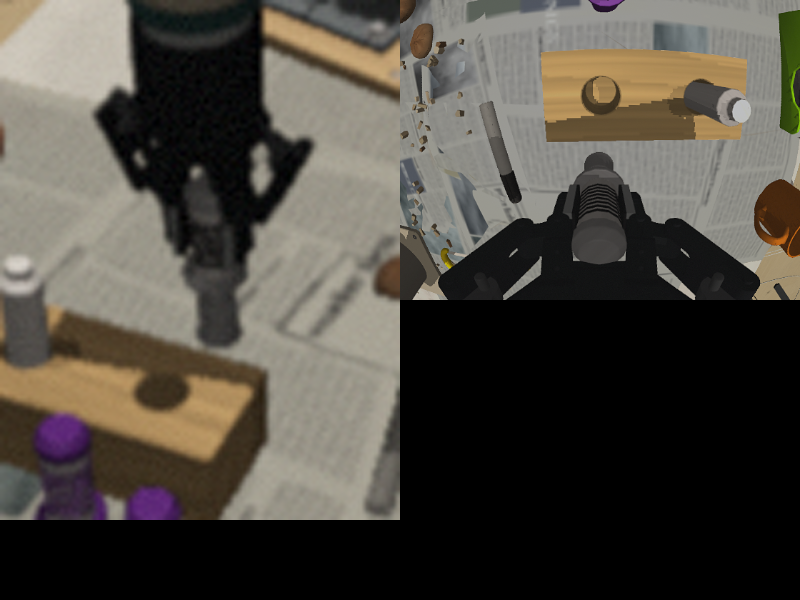

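{"fn": "arm_command", "kwargs": {"series": [0,0.6,0,0,0,0,1.2,0,0,0,0,1.8,0,0,0,0,2.4,0,0,0,0,3,0,0,0]}}

```text
clock: 11.28
eef_pos: [440.9, 296.1, 118.5]
tool_rot: [-3.141, 0.004, 1.57]
force: [1.4, -7.8, -3.3]
width: 26.8
gripper_force: 59.1
```

{"fn": "arm_command", "kwargs": {"series": [0,0.5,0,0,0,0,1,0,0,0,0,1.5,0,0,0,0,2,0,0,0,0,2.3,0,0,0]}}

```text
clock: 11.7
eef_pos: [440.4, 319.5, 118.0]
tool_rot: [-3.14, 0.004, 1.571]
force: [0.3, -6.0, -5.0]
width: 26.7
gripper_force: 59.1
```

Run:
```python
from h import *
s=monitor.read_state(); print(np.round(s["eef_pos"],1),np.round(s["force"],1),s["width"])
im,P=cloud("scene"); w,_=viewer.get_image("wrist"); np.savez("p1.npz",im=im,w=w)
u,v=proj("scene",(441,300,110)).astype(int)
c=np.zeros((520,800,3),np.uint8); u0,v0=max(u-50,0),v-65
c[:520,:400]=cv2.resize(im[v0:v0+130,u0:u0+100],(400,520),interpolation=cv2.INTER_CUBIC)
c[:520,400:]=cv2.resize(w[160:420,180:380],(400,520)); save("c5.png",c); print(u0,v0)
```

```text
[440.4 319.5 118. ] [ 0.3 -6.  -5. ] 26.73649185933652
204 230
```

View pics/c5.png

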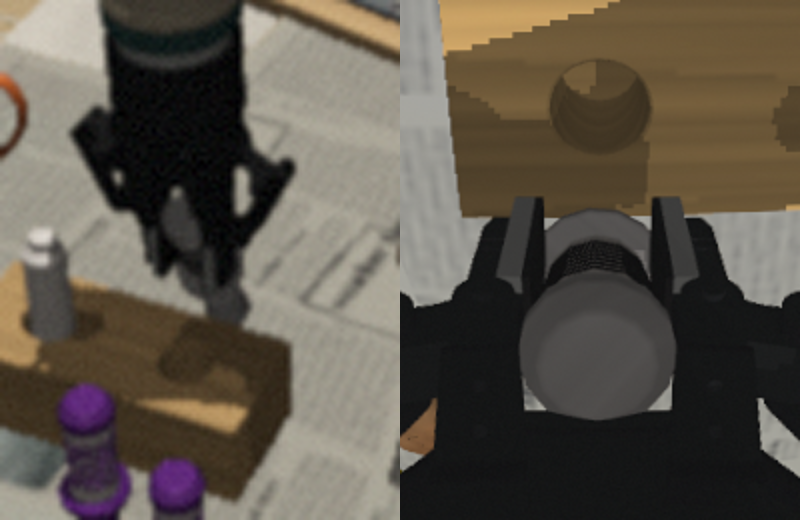

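Gun is pivoting in the pads against the holder's edge (cap seen from the wrist at pixel (279,332), so clearly tilted). Estimating the tilt.

Run:
```python
from h import *
w=np.load("p1.npz")["w"]; m=viewer.camera_model("wrist"); s=monitor.read_state(); p=np.array(s["eef_pos"])
g=cv2.cvtColor(w,cv2.COLOR_RGB2GRAY)
for off in(0,-2.2):
    G=p+[0,off,19]
    for th in(22,26,30,34):
        a=np.array([0,np.sin(np.radians(th)),np.cos(np.radians(th))]); b=np.array([0,np.cos(np.radians(th)),-np.sin(np.radians(th))])
        # cap top centre, cap near rim, far rim ; collar far rim (top side)
        print(off,th,[proj("wrist",X,m)[1].round(1) for X in(G+35.1*a,G+35.1*a+15.5*b,G+35.1*a-15.5*b,G-30.9*a+21*b)])
```

```text
0 22 [np.float64(316.7), np.float64(272.9), np.float64(357.3), np.float64(244.7)]
0 26 [np.float64(309.9), np.float64(265.5), np.float64(352.1), np.float64(248.6)]
0 30 [np.float64(303.0), np.float64(258.4), np.float64(346.3), np.float64(252.6)]
0 34 [np.float64(295.9), np.float64(251.6), np.float64(340.1), np.float64(256.7)]
-2.2 22 [np.float64(321.5), np.float64(278.4), np.float64(361.4), np.float64(248.4)]
-2.2 26 [np.float64(314.9), np.float64(271.0), np.float64(356.3), np.float64(252.2)]
-2.2 30 [np.float64(308.0), np.float64(263.9), np.float64(350.7), np.float64(256.1)]
-2.2 34 [np.float64(301.1), np.float64(257.2), np.float64(344.7), np.float64(260.2)]
```

Run:
```python
from h import *
w=np.load("p1.npz")["w"]; g=cv2.cvtColor(w,cv2.COLOR_RGB2GRAY)
print("col279",[(v,int(g[v,278:281].mean())) for v in range(255,380,2)])
for v in (300,320,330,340,350,360): print(v,g[v,232:326:2].tolist())
c4=cv2.cvtColor(cv2.imread("pics/c4.png"),cv2.COLOR_BGR2GRAY)
print("c4 col",[(round(v*1.4),int(c4[v,598:601].mean())) for v in range(148,275,2)])
```

```text
col279 [(255, 67), (257, 69), (259, 71), (261, 70), (263, 67), (265, 60), (267, 82), (269, 84), (271, 83), (273, 82), (275, 81), (277, 76), (279, 58), (281, 22), (283, 24), (285, 21), (287, 19), (289, 15), (291, 14), (293, 17), (295, 64), (297, 52), (299, 51), (301, 60), (303, 63), (305, 63), (307, 63), (309, 64), (311, 65), (313, 65), (315, 70), (317, 76), (319, 81), (321, 80), (323, 80), (325, 80), (327, 78), (329, 78), (331, 78), (333, 77), (335, 77), (337, 77), (339, 76), (341, 77), (343, 77), (345, 78), (347, 77), (349, 77), (351, 77), (353, 77), (355, 77), (357, 77), (359, 78), (361, 78), (363, 77), (365, 76), (367, 76), (369, 75), (371, 19), (373, 21), (375, 19), (377, 20), (379, 21)]
300 [31, 70, 75, 74, 55, 21, 20, 18, 18, 17, 29, 16, 17, 12, 58, 55, 53, 53, 55, 57, 56, 55, 56, 56, 55, 57, 56, 55, 53, 50, 50, 53, 48, 21, 18, 18, 20, 16, 17, 18, 17, 22, 42, 75, 75, 73, 48]
320 [22, 21, 21, 21, 17, 50, 65, 65, 66, 64, 65, 65, 64, 65, 68, 71, 73, 75, 78, 80, 80, 81, 80, 81, 80, 80, 80, 79, 80, 78, 74, 71, 70, 67, 66, 66, 67, 67, 67, 65, 66, 61, 19, 19, 21, 22, 22]
330 [22, 23, 
[... 781 characters left out ...]
 144), (210, 144), (213, 55), (216, 61), (218, 57), (221, 54), (224, 54), (227, 54), (230, 55), (232, 61), (235, 61), (238, 95), (241, 90), (244, 88), (246, 80), (249, 68), (252, 68), (255, 69), (258, 19), (260, 55), (263, 31), (266, 25), (269, 71), (272, 12), (274, 62), (277, 22), (280, 53), (283, 21), (286, 46), (288, 20), (291, 55), (294, 17), (297, 70), (300, 69), (302, 69), (305, 56), (308, 54), (311, 53), (314, 53), (316, 59), (319, 63), (322, 63), (325, 63), (328, 64), (330, 65), (333, 66), (336, 71), (339, 68), (342, 68), (344, 67), (347, 67), (350, 67), (353, 67), (356, 67), (358, 68), (361, 68), (364, 68), (367, 69), (370, 36), (372, 19), (375, 17), (378, 18), (381, 20), (384, 20)]
```

```bash
cat > tilt.py <<'E'
from h import *
from scipy.optimize import least_squares
# camera in tool frame (y=0 plane): returns v for point (x,z) in tool frame
def V(x,z): 
    ang=np.arctan2(85.2-x,z+141.5)-np.arctan2(.327,.945); return 208.27+325.19*ang
def feats(th,off,d):
    # tool frame: gun axis up a=(sin,-cos) ; b perpendicular toward +x,+z
    a=np.array([np.sin(th),-np.cos(th)]); b=np.array([np.cos(th),np.sin(th)]); G=np.array([off,-19.])+d*a
    P=[G-30.9*a+21*b,G+21.1*a+15.5*b,G+35.1*a+11*b]
    c=G+33*a; D=np.hypot(85.2-c[0],c[1]+141.5); rho=(V(*c)-208.27)/325.19
    return np.array([V(*p) for p in P]+[325.19*rho/np.sin(rho)*31/D])
def fit(obs,names=""):
    w=np.array([1,1,.5,1.])
    r=least_squares(lambda q:(feats(*q)-obs)*w,[.4,0,0]); print("theta",np.degrees(r.x[0]).round(1),"off,d",r.x[1:].round(1),"res",r.fun.round(1)); return r.x
E
python3 -c "
from tilt import *
fit([265.5,293.5,316,77])
print(feats(0,0,0),feats(.52,0,0))
for t in (20,25,30): print(t,feats(np.radians(t),0,0))"
```

```text
theta 21.2 off,d [-13.1  -8.8] res [-0.2  0.9 -1.3  0.1]
[228.83131497 295.76834352 328.83766445  84.12188429] [254.68358609 262.84255911 274.96554974  87.92960975]
20 [245.21655104 272.63452301 292.76793352  87.44820891]
25 [249.95386017 267.46088192 283.56989374  87.79989755]
30 [254.89078743 262.65207918 274.60213814  87.93054229]
```

```bash
cat >> h.py <<'E'
def prof(u=279,v0=200,v1=372,st=4,ax=(85.2,-.9,-141.5)):
    "wrist depth along a column -> (v, x_tool, z_tool)"
    im,d=viewer.get_image("wrist"); m=viewer.camera_model("wrist"); K=np.array(m["mtx"])
    A=np.arctan2(.327,.945); o=[]
    for v in range(v0,v1,st):
        z=np.median(d[v-1:v+2,u-3:u+4]); th=(v-K[1,2])/K[1,1]; r=z/np.cos(th); o.append((v,round(85.2-r*np.sin(th+A),1),round(-141.5+r*np.cos(th+A),1)))
    return o,im,d
E
python3 -c "
from h import *
o,im,d=prof(); print(o)
s=monitor.read_state(); print(np.round(s['eef_pos'],1),np.round(s['force'],1))
g=cv2.cvtColor(im,cv2.COLOR_RGB2GRAY)
# pad edges: tool z/x of left pad
for u in (236,240,246,312,320): print(u,[(v,int(d[v,u]),int(g[v,u])) for v in range(255,310,5)])
"
```

```text
[(200, np.float64(4.3), np.float64(113.2)), (204, np.float64(0.8), np.float64(113.3)), (208, np.float64(-2.7), np.float64(113.2)), (212, np.float64(-4.2), np.float64(107.5)), (216, np.float64(-4.1), np.float64(97.9)), (220, np.float64(-4.2), np.float64(89.6)), (224, np.float64(-4.1), np.float64(81.0)), (228, np.float64(-4.1), np.float64(73.4)), (232, np.float64(-4.0), np.float64(65.9)), (236, np.float64(-4.2), np.float64(59.6)), (240, np.float64(-6.0), np.float64(57.0)), (244, np.float64(-9.0), np.float64(57.0)), (248, np.float64(-11.9), np.float64(56.8)), (252, np.float64(-15.1), np.float64(57.1)), (256, np.float64(-18.3), np.float64(57.3)), (260, np.float64(-21.3), np.float64(57.1)), (264, np.float64(-3.5), np.float64(19.1)), (268, np.float64(-4.1), np.float64(15.7)), (272, np.float64(-6.1), np.float64(14.6)), (276, np.float64(-8.2), np.float64(13.9)), (280, np.float64(-4.6), np.float64(3.7)), (284, np.float64(-0.5), np.float64(-6.6)), (288, np.float64(3.1), np.float64(-15.7)), (292, np.float64(6.0), np.float64(-23.3)), (296, np.float64(8.0), np.float64(-29.3)), (300, np.float64(14
[... 1007 characters left out ...]
60, 151, 59), (265, 148, 59), (270, 143, 59), (275, 138, 60), (280, 135, 59), (285, 131, 60), (290, 128, 60), (295, 124, 63), (300, 123, 54), (305, 124, 74)]
246 [(255, 220, 68), (260, 152, 61), (265, 148, 43), (270, 142, 22), (275, 140, 17), (280, 134, 17), (285, 133, 18), (290, 130, 17), (295, 129, 18), (300, 129, 18), (305, 129, 16)]
312 [(255, 220, 88), (260, 152, 61), (265, 148, 63), (270, 143, 55), (275, 139, 30), (280, 135, 16), (285, 131, 21), (290, 128, 18), (295, 124, 19), (300, 125, 18), (305, 125, 17)]
320 [(255, 221, 88), (260, 221, 73), (265, 148, 61), (270, 143, 62), (275, 138, 61), (280, 135, 62), (285, 131, 60), (290, 128, 60), (295, 124, 60), (300, 121, 74), (305, 116, 39)]
```

Depth profile along the gun (wrist column 279) shows tilt ≈21.5°, pivoting about the cap (tool x≈2, z≈-50), still held securely. Push further to 32°.

{"fn": "arm_command", "kwargs": {"series": [0,0,0,0.4,0,0,0,0,0.9,0,0,0.5,0,1,0,0,1,0,1,0,0,1.5,0,1,0]}}

```text
clock: 12.27
eef_pos: [440.6, 335.5, 107.6]
tool_rot: [-3.141, 0.002, 1.57]
force: [-0.0, -5.0, -3.8]
width: 26.6
gripper_force: 59.0
```

```bash
cat >> h.py <<'E'
def gunfit():
    "tilt and cap-top centre of the held gun in the tool frame (x,z), from the wrist depth profile"
    o,im,d=prof(v0=240,v1=370,st=2); o=np.array(o,float)
    q=o[(o[:,2]<-44)&(o[:,1]<16)]
    # flat face: drop the chamfer, keep last points
    f=q[-15:]; k=np.polyfit(f[:,1],f[:,2],1); th=np.arctan(k[0])
    b=o[(o[:,2]>-28)&(o[:,2]<6)]; kb=np.polyfit(b[:,2],b[:,1],1) if len(b)>3 else [np.nan]*2
    thb=-np.arctan(kb[0]); 
    return np.degrees(th).round(1),np.degrees(thb).round(1),o
E
python3 -c "
from h import *
a,b,o=gunfit(); s=monitor.read_state(); print(np.round(s['eef_pos'],1),np.round(s['force'],1),s['width']); print(a,b); print(o[::2].round(1).tolist())"
```

```text
[440.5 337.1 107.7] [ 0.4 -3.2 -2.1] 26.413213040391728
25.9 nan
[[240.0, -19.6, 86.6], [244.0, -19.6, 79.3], [248.0, -19.5, 72.3], [252.0, -19.6, 66.0], [256.0, -19.2, 59.1], [260.0, -19.2, 53.2], [264.0, -19.3, 47.8], [268.0, -21.7, 46.5], [272.0, -24.7, 46.5], [276.0, -28.0, 46.7], [280.0, -31.1, 46.6], [284.0, -13.9, 14.5], [288.0, -15.9, 13.4], [292.0, -17.9, 12.2], [296.0, 13.6, -37.5], [300.0, 14.5, -41.4], [304.0, 14.2, -43.7], [308.0, 13.8, -45.6], [312.0, 12.8, -46.7], [316.0, 11.5, -47.4], [320.0, 10.5, -48.5], [324.0, 9.2, -49.2], [328.0, 8.0, -50.0], [332.0, 6.6, -50.7], [336.0, 5.3, -51.5], [340.0, 4.2, -52.4], [344.0, 2.8, -53.1], [348.0, 1.4, -53.8], [352.0, 0.1, -54.6], [356.0, -1.1, -55.5], [360.0, -2.2, -56.6], [364.0, -3.8, -57.1], [368.0, -6.7, -56.5]]
```

Cap face slope now 32.1°, collar 30°: tilt ≈31.8°, seat at tool (-50,0,+33). Lift and carry to the unit.

{"fn": "arm_command", "kwargs": {"series": [0,0,0,-1,0,0,0,0,-3,0,0,0,0,-6,0,0,0,0,-9.5,0,0,0,0,-12.5,0]}}

```text
clock: 12.73
eef_pos: [440.8, 337.9, 236.0]
tool_rot: [3.14, -0.003, 1.571]
force: [0.8, 1.0, -4.9]
width: 26.2
gripper_force: 59.5
```

{"fn": "arm_command", "kwargs": {"series": [0,-1.5,0.2,0,-2,0,-4,0.6,0,-6,0,-6.8,1,0,-10.5,0,-9.6,1.5,0,-15,0,-12.3,1.9,0,-19.5]}}

```text
clock: 13.15
eef_pos: [460.2, 213.5, 234.4]
tool_rot: [3.139, -0.002, 1.916]
force: [0.2, -0.3, -3.7]
width: 26.7
gripper_force: 59.5
```

{"fn": "arm_command", "kwargs": {"series": [0,-2.5,-0.5,0,-4,0,-4.9,-1,0,-8,0,-7.4,-1.4,0,-12,0,-9.8,-1.9,0,-16,0,-12.3,-2.4,0,-19.5]}}

```text
clock: 13.57
eef_pos: [478.8, 89.6, 234.3]
tool_rot: [3.138, -0.001, 2.256]
force: [-0.2, 0.1, -4.1]
width: 26.6
gripper_force: 59.5
```

{"fn": "arm_command", "kwargs": {"series": [0,-2.2,-1.3,0,-4,0,-4.3,-2.5,0,-8,0,-6.5,-3.8,0,-12,0,-8.6,-5.1,0,-16,0,-10.8,-6.3,0,-19.5]}}

```text
clock: 13.98
eef_pos: [497.8, -34.4, 234.3]
tool_rot: [3.139, 0.001, 2.596]
force: [1.2, -0.3, -4.5]
width: 26.4
gripper_force: 59.5
```

{"fn": "arm_command", "kwargs": {"series": [0,-1.8,-2,0,-4,0,-3.5,-4,0,-8,0,-5.2,-6,0,-12,0,-6.8,-8,0,-16,0,-8,-9.6,0,-19.7]}}

```text
clock: 14.4
eef_pos: [516.4, -159.7, 234.4]
tool_rot: [3.141, 0.003, 2.938]
force: [-0.5, 0.7, -4.3]
width: 26.5
gripper_force: 59.5
```

```bash
python3 -c "
from h import *
a,b,o=gunfit(); s=monitor.read_state(); print(np.round(s['eef_pos'],1),np.round(s['tool_rot'],3),np.round(s['force'],1),s['width']); print(o[20:].round(1).tolist())
w,d=viewer.get_image('wrist'); g=cv2.cvtColor(w,cv2.COLOR_RGB2GRAY); print(g[335,232:326:2].tolist())"
```

```text
[ 516.3 -164.8  234.5] [-3.138  0.005  2.936] [ 0.9 -4.9 -3.4] 26.341682839868092
[[280.0, -91.2, 143.9], [282.0, -13.1, 15.3], [284.0, -13.6, 13.9], [286.0, -14.5, 13.3], [288.0, -15.6, 12.9], [290.0, -16.6, 12.4], [292.0, -17.4, 11.5], [294.0, -6.5, -6.6], [296.0, 12.8, -36.3], [298.0, 14.4, -40.1], [300.0, 14.4, -41.3], [302.0, 14.2, -42.3], [304.0, 14.1, -43.5], [306.0, 14.0, -44.6], [308.0, 13.8, -45.5], [310.0, 13.6, -46.5], [312.0, 13.0, -46.9], [314.0, 12.3, -47.2], [316.0, 11.5, -47.4], [318.0, 11.2, -48.2], [320.0, 10.4, -48.3], [322.0, 9.8, -48.8], [324.0, 9.1, -49.1], [326.0, 8.8, -49.9], [328.0, 7.8, -49.9], [330.0, 7.0, -50.0], [332.0, 6.3, -50.4], [334.0, 5.9, -51.0], [336.0, 5.5, -51.7], [338.0, 4.7, -52.0], [340.0, 3.9, -52.2], [342.0, 3.4, -52.7], [344.0, 2.9, -53.2], [346.0, 2.2, -53.6], [348.0, 1.4, -53.8], [350.0, 0.7, -54.1], [352.0, -0.2, -54.3], [354.0, -0.7, -54.9], [356.0, -1.1, -55.6], [358.0, -1.8, -55.9], [360.0, -2.5, -56.3], [362.0, -3.3, -56.6], [364.0, -4.2, -56.7], [366.0, -5.0, -57.0], [368.0, -6.2, -56.9]]
[20, 18, 19, 20, 60, 60, 59, 58, 62, 69, 74, 74, 75, 75, 74, 76, 75, 75, 76, 74, 75, 75, 75, 75, 75, 76, 76, 75, 75, 76, 77, 76, 77, 78, 76, 74, 74, 72, 65, 61, 60, 59, 61, 22, 17, 18, 19]
```

{"fn": "arm_command", "kwargs": {"series": [0,-0.3,0,1,0,0,-0.7,0,2,0,0,-0.7,0,3.2,0,0,-0.7,0,3.2,0,0,-0.7,0,3.2,0]}}

```text
clock: 14.92
eef_pos: [521.7, -157.6, 200.1]
tool_rot: [3.141, -0.003, 2.937]
force: [-0.2, -0.4, -3.5]
width: 26.6
gripper_force: 59.7
```

```bash
cat > where.py <<'E'
from h import *
s=monitor.read_state(); print(np.round(s['eef_pos'],1),np.round(s['tool_rot'],3),np.round(s['force'],1),np.round(s['width'],1),round(s['clock'],2))
tip=np.array([596.5,-175.3,130.9]); Rt=Ro.from_euler('xyz',s['tool_rot']).as_matrix()
q=Rt.T@(tip-s['eef_pos'])-np.array([-50.1,-.5,33.3]); th=np.radians(31.8)
a=np.array([np.sin(th),0,-np.cos(th)]); b=np.array([np.cos(th),0,np.sin(th)])
print("needed shift tool xyz",q.round(1)," along push (-a)",(-q@a).round(1)," sideways b",(q@b).round(1))
E
python3 - <<'E'
from h import *
viewer.get_image("scene")
exec(open("where.py").read())
E
```

```text
[ 522.3 -158.1  200.9] [ 3.141e+00 -1.000e-03  2.937e+00] [ 0.6  0.1 -3.1] 26.6 14.97
needed shift tool xyz [-26.1  -1.3  36.6]  along push (-a) 44.9  sideways b -2.9
```

{"fn": "arm_command", "kwargs": {"series": [0,-0.3,-0.1,0.3,0,0,-0.6,-0.1,0.7,0,0,-1,-0.1,1.1,0,0,-1.3,-0.1,1.5,0,0,-1.3,-0.1,1.5,0]}}

```text
clock: 15.38
eef_pos: [535.1, -163.0, 185.4]
tool_rot: [3.141, -0.0, 2.936]
force: [-0.0, 0.4, -4.2]
width: 26.5
gripper_force: 59.8
```

Run:
```python
from h import *
im,P=cloud("scene"); np.savez("s5.npz",im=im,P=P)
exec(open("where.py").read())
u,v=proj("scene",tip).astype(int); u0,v0=u-40,v-40
c=cv2.resize(im[v0:v0+75,u0:u0+80],(640,600),interpolation=cv2.INTER_CUBIC); c=cv2.convertScaleAbs(c,alpha=1.6,beta=10); save("c6.png",c); print(u0,v0,proj("scene",tip),proj("scene",tip-27.8*np.array([-.519,.108,.848])))
```

```text
[ 534.7 -163.   185.7] [ 3.142e+00 -1.000e-03  2.936e+00] [-0.9  0.3 -4. ] 26.6 15.43
needed shift tool xyz [-13.    1.   21.4]  along push (-a) 25.0  sideways b 0.3
240 143 [280.81865728 183.18888316] [277.25069237 188.36122694]
```

View pics/c6.png

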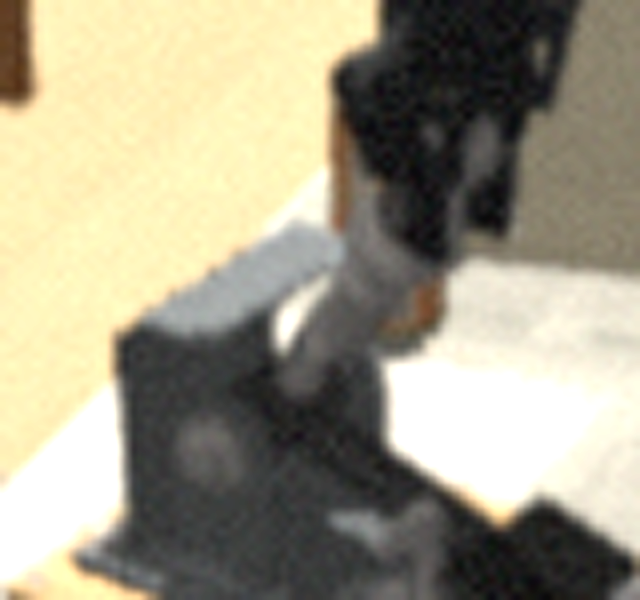

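Gun points along the nipple axis, coupler mouth at about crop (310,355) just above the nipple near (297,380). Advance along the axis.

{"fn": "arm_command", "kwargs": {"series": [0,-0.2,0.1,0.34,0,0,-0.42,0.1,0.68,0,0,-0.64,0.1,1.02,0,0,-0.85,0.1,1.36,0,0,-0.85,0.1,1.36,0]}}

```text
clock: 15.85
eef_pos: [543.4, -163.8, 171.9]
tool_rot: [-3.141, -0.0, 2.936]
force: [0.3, 0.6, -3.7]
width: 26.6
gripper_force: 59.9
```

```bash
python3 where.py
```

```text
[ 543.4 -163.8  171.9] [-3.141 -0.     2.936] [ 0.3  0.6 -3.7] 26.6 15.85
needed shift tool xyz [-4.2  0.1  7.7]  along push (-a) 8.8  sideways b 0.5
```

{"fn": "arm_command", "kwargs": {"series": [0,-0.1,0,0.18,0,0,-0.2,0,0.36,0,0,-0.3,0,0.54,0,0,-0.4,0,0.7,0,0,-0.4,0,0.7,0]}}

```text
clock: 16.27
eef_pos: [547.4, -164.5, 165.1]
tool_rot: [3.142, 0.0, 2.936]
force: [1.1, -0.0, -5.4]
width: 26.5
gripper_force: 59.6
```

```bash
python3 where.py
```

```text
[ 547.4 -164.5  165.1] [3.142 0.    2.936] [ 1.1 -0.  -5.4] 26.5 16.27
needed shift tool xyz [-0.2 -0.1  1. ]  along push (-a) 0.9  sideways b 0.3
```

{"fn": "arm_command", "kwargs": {"series": [0,-0.05,0,0.1,0,0,-0.1,0,0.2,0,0,-0.15,0,0.3,0,0,-0.2,0,0.35,0,0,-0.2,0,0.35,0]}}

```text
clock: 16.68
eef_pos: [549.1, -165.1, 162.3]
tool_rot: [-3.142, 0.0, 2.936]
force: [-0.2, -0.6, -2.0]
width: 26.8
gripper_force: 60.1
```

```bash
python3 where.py
```

```text
[ 549.1 -165.1  162.3] [-3.142  0.     2.936] [-0.2 -0.6 -2. ] 26.8 16.68
needed shift tool xyz [ 1.6  0.2 -1.9]  along push (-a) -2.4  sideways b 0.3
```

{"fn": "arm_command", "kwargs": {"series": [0,-0.05,0,0.1,0,0,-0.1,0,0.2,0,0,-0.15,0,0.26,0,0,-0.2,0,0.34,0,0,-0.2,0,0.34,0]}}

```text
clock: 17.1
eef_pos: [550.4, -165.4, 159.3]
tool_rot: [3.141, -0.001, 2.935]
force: [-5.3, 1.7, 7.1]
width: 26.3
gripper_force: 60.6
```

```bash
python3 where.py; python3 -c "
from h import *
a,b,o=gunfit(); print(a); print(o[15:].round(1).tolist()[::2])"
```

```text
[ 550.4 -165.4  159.3] [ 3.141e+00 -1.000e-03  2.935e+00] [-5.3  1.7  7.1] 26.3 17.1
needed shift tool xyz [ 3.   0.2 -4.9]  along push (-a) -5.7  sideways b -0.1
25.5
[[270.0, -40.1, 75.9], [274.0, -43.1, 74.9], [278.0, -46.2, 74.0], [282.0, -13.1, 15.4], [286.0, -14.7, 13.6], [290.0, -16.8, 12.7], [294.0, -9.9, -1.6], [298.0, 14.4, -40.0], [302.0, 14.5, -42.8], [306.0, 14.0, -44.7], [310.0, 13.6, -46.5], [314.0, 12.2, -47.1], [318.0, 11.0, -47.9], [322.0, 9.9, -49.0], [326.0, 8.7, -49.8], [330.0, 7.1, -50.2], [334.0, 5.9, -51.1], [338.0, 4.7, -51.9], [342.0, 3.5, -52.8], [346.0, 2.1, -53.5], [350.0, 1.1, -54.6], [354.0, -0.4, -55.2], [358.0, -1.8, -55.9], [362.0, -2.9, -56.9], [366.0, -4.8, -57.2]]
```

{"fn": "arm_command", "kwargs": {"series": [0,-0.05,0,0.08,0,0,-0.1,0,0.16,0,0,-0.15,0,0.25,0,0,-0.15,0,0.25,0,0,-0.15,0,0.25,0]}}

```text
clock: 17.57
eef_pos: [551.7, -165.7, 157.1]
tool_rot: [3.141, -0.001, 2.935]
force: [-5.5, 1.1, 7.7]
width: 26.3
gripper_force: 60.7
```

```bash
python3 where.py; python3 -c "
from h import *
a,b,o=gunfit(); print(a); print(o[19:27].round(1).tolist(),o[40:60:4].round(1).tolist())"
```

```text
[ 551.7 -165.7  157.1] [ 3.141e+00 -1.000e-03  2.935e+00] [-5.5  1.1  7.7] 26.3 17.57
needed shift tool xyz [ 4.3  0.2 -7.2]  along push (-a) -8.3  sideways b -0.1
25.8
[[278.0, -44.9, 71.9], [280.0, -46.3, 71.2], [282.0, -13.0, 15.2], [284.0, -13.9, 14.5], [286.0, -14.7, 13.7], [288.0, -15.7, 13.0], [290.0, -16.5, 12.2], [292.0, -17.5, 11.7]] [[320.0, 10.5, -48.5], [328.0, 7.9, -50.0], [336.0, 5.3, -51.5], [344.0, 3.0, -53.3], [352.0, 0.2, -54.7]]
```

{"fn": "arm_command", "kwargs": {"series": [0,-0.04,0,0.06,0,0,-0.08,0,0.12,0,0,-0.12,0,0.19,0,0,-0.12,0,0.19,0,0,-0.12,0,0.19,0]}}

```text
clock: 18.03
eef_pos: [552.8, -165.9, 155.3]
tool_rot: [3.141, -0.001, 2.935]
force: [-6.7, 1.2, 9.1]
width: 26.4
gripper_force: 60.7
```

Run:
```python
from h import *
exec(open("where.py").read())
im,P=cloud("scene"); t,_=viewer.get_image("top"); np.savez("s6.npz",im=im,P=P,t=t)
u,v=proj("scene",tip).astype(int); u0,v0=u-40,v-45
c=np.zeros((600,800,3),np.uint8)
c[:,:533]=cv2.convertScaleAbs(cv2.resize(im[v0:v0+72,u0:u0+64],(533,600),interpolation=cv2.INTER_CUBIC),alpha=1.6,beta=10)
c[:300,533:]=cv2.resize(t[160:230,285:347],(267,300)); save("c7.png",c)
```

```text
[ 552.8 -165.9  155.3] [ 3.141e+00 -1.000e-03  2.935e+00] [-6.7  1.2  9.1] 26.4 18.03
needed shift tool xyz [ 5.3  0.2 -8.9]  along push (-a) -10.4  sideways b -0.2
```

View pics/c7.png

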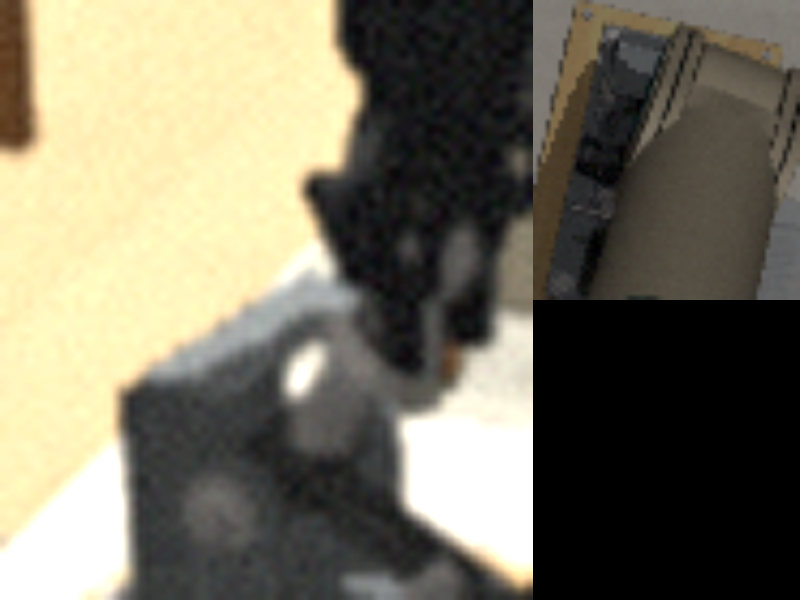

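Coupler fully over the nipple with no ring visible; the axial force (~14.8 N) matches a nozzle travel of ~8.7 mm, which agrees with geometry. Brief hold to check rest, then hand in.

{"fn": "arm_command", "kwargs": {"series": [0,0,0,0,0,0,0,0,0,0,0,0,0,0,0,0,0,0,0,0,0,0,0,0,0]}}

```text
clock: 18.55
eef_pos: [552.8, -165.9, 155.4]
tool_rot: [3.141, -0.001, 2.935]
force: [-6.3, 1.9, 10.2]
width: 26.3
gripper_force: 60.7
```

```bash
python3 where.py; python3 -c "
from h import *
print(workorder.finish_job())"
```

```text
[ 552.8 -165.9  155.4] [ 3.141e+00 -1.000e-03  2.935e+00] [-6.3  1.9 10.2] 26.3 18.55
needed shift tool xyz [ 5.3  0.2 -8.9]  along push (-a) -10.3  sideways b -0.2
the job is handed in; nothing more can be done
None
```

I handed the job in at about 18.6 s, with no verdict returned: the pedal is down on its catch, and by force and geometry (not seen directly) the coupler is snapped squarely on the nipple with the nozzle about 9 mm in, the gun still gripped and pressing at about 15 N.

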